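# Complete the sampler tray and hold the push-latched case open for it

## Robot

A 6-joint arm with a two-finger parallel gripper is mounted at the origin on a cart in front of the work surface, level with it; the furniture and walls round the work are solid. World frame = base frame: x ahead of the robot, y to its left, z up, the work surface at z = 0. Lengths are in m, angles in rad, forces in N, time in s.
With the tool pointing down it reaches from about 0.225 to 0.875 m from the base axis. Payload 3.4 kg.
Tool frame: the origin (TCP) lies on the mounting face of the last link; the fingertips stand 173 mm ahead of it and the grasp point (between the pads) lies 155 mm ahead of it; y points along the fingers, x is the direction in which the jaws open and shut, and the axes are right-handed (so a half turn about y gives the same grasp; the last joint's range is limited). The gripper opens to 85 mm and grips with 20 to 120 N. Pads are 22 mm wide; open, the fingers measure 114 mm over their backs; the gripper's body (76 mm by 85 mm) begins 54 mm behind the grasp point. The pads swing forward as they close: fully open they stand 13 mm farther back than shut.
Start: joints at [1.042, 0.276, 1.505, -0, 1.361, -0.121], TCP at [0.228, 0.528, 0.405] pointing down, gripper open.
Joint ranges: [-2.89, 2.89], [-0.75, 2.08], [0.22, 2.7], [-1.18, 4.32], [0.11, 2.71], [-2.7, 2.7]. Speed limits (rad/s): [2.57, 2.57, 3.14, 3.14, 3.14, 3.14].

## Interface

Orientations are given as a unit quaternion [w, x, y, z].
In Python, from rig import manip, vision, ticket gives the robot as it stands.
- The arm moves only by the tool arm_command, never from a script. Its argument "increments" is one flat list of numbers, 7 for each row, row after row: the turn, a rotation vector about the tool's x, y, z in rad, then the shift along the tool's x, y, z in cm, then the closure, from 0 (fully open) to 1 (shut). In form: [wx, wy, wz, tx, ty, tz, hand, wx, wy, wz, tx, ty, tz, hand, ...]. A call has 1 to 8 rows; each row shifts and turns the commanded pose from where the row before left it, along the tool's axes as they then stand; what a row does not reach is not made up. A row lasts 1/8 s, in which the tool goes at most 62.5 mm and 10.7 degrees, less where a joint would pass 70% of its speed; a pose out of reach is approached as far as the arm can. A call is refused whole if a number of a shift passes 6.25 or a number of a turn 0.188, either way. A call with a gripper value outside its range is refused whole. The fingers move at their own pace and stop on an object; "grip_force" is the grip in N (left out, the last holds). Time passes only in rows, so rows that do not move let the fingers close. It gives the time, the measured TCP pose, the force and the opening at its end, in the units of the state.
- manip.get_state(): the state, without advancing time (a new reading comes with each control period).
- vision.get_image(name): name is "scene" or "top" or "wrist"; returns the picture (420x560x3 uint8, red, green, blue); there is no depth.
- vision.camera_params(name): a dict with "vfov" (degrees; the focal length in pixels is half the picture's height over the tangent of half this angle, whatever the lens; pixels are square), "cx", "cy" (the principal point, pixels), "R" (3x3) and "t" (3): a world point X has camera coordinates R X + t. Camera axes: x right, y down, z forward; pixel columns grow to the right and rows downward; lengths in m; the calibration is good to about 2 mm. A picture is of the moment at which its call begins: read the wrist's pose just before it. camera_params takes no time and is no camera call; for the wrist camera it gives the pose at the moment of the call.
- ticket.sign_off(): hands the job in, once; it reports no verdict.
The state is a dict: "clock": time; "qpos": joint angles; "qd": joint speeds; "effort": joint torques, N m; "position": TCP position; "ee_rot": TCP orientation; "contact_force": force on the tool from outside, world axes, zero at the start; "moment": the same for the moment, N m; "width": finger opening in m.
Only numpy, scipy, OpenCV 4.12 (cv2) and the standard library are available. Lean on these libraries where they do the work, as an engineer would, in place of code of your own. Each camera call takes 0.05 s, during which the arm holds its last target.

## Task

The sampler tray is going back into the wooden case: first lay the two loose pralines in the tray's two empty pockets, each flat on the pocket's floor and lengthwise in it, without lifting out the ones already there. Then tug the case's lid up by its brass knob to feel whether its push latch has caught: if it holds, press the lid down to the stop to release it (pressing a free lid would catch it), and lift. Finish while still holding the lid wide open with the gripper, so that I can set the tray in, and leave the price card, tongs, ribbon spool and card terminal where they are.

Things in the scene. Friction and masses are not known exactly. Their poses are not given: they have to be found in the camera images.
- case: dark wooden case, 190 mm deep (x), 212 wide (y), 100 high, fixed; front (-x) to the robot; origin: centre of the underside. Its lid, a 16 mm wooden frame with a glass pane, lies between the side walls and has a 34 mm high front lip. A push latch behind the front wall is hidden: the shut lid looks the same whether caught or free
- lid (a joint): lid angle, rad: 0 shut, grows as the front rises, stop at 1.22; negative when pressed below shut, stop at -0.037 (-0.030 on a press that catches it). Springs carry the shut lid: to the stop takes some 6 N at the knob; let go, it returns to 0. Pressing a free shut lid to the stop catches it. Free, 3 to 4 N at the knob lifts it slowly (damped hinge); let go at any angle it falls shut
- knob (a point): middle of the lid's brass knob: round, 23 mm across, 22 mm long, axis along the case's x, on a 12 mm neck out of the lid's front lip; 21.5 mm in front of the lip; shut, 84 mm above the counter and 211.5 mm in front of the hinge line. Gripped from above across the case's y, it turns between the fingers as the lid opens, so the gripper can stay upright
- hinge_line (a point): middle of the lid's hinge line (along the case's y), 92 mm above the counter at the case's back. If caught, a tug raises the lid only to 0.034 rad (7 mm at the knob), then it holds firm beyond 30 N; after such a tug, one press to the stop frees it and the next lift opens it. A caught lid pressed before any tug stays caught
- tray: dark wooden sampler tray 136x176x14 mm (x, y, z), loose, 0.7 kg; six pockets in two rows of three, each 58 mm long along the tray's x, 31 mm wide along its y and 8 mm deep. Origin: centre of the underside
- pocket_1 (a point): pocket 1 of the tray (far row, left): centre of its floor, 6 mm above the tray's underside; axes as the tray's. Pockets are 64 mm apart along x, 56 mm along y
- pocket_2 (a point): pocket 2 of the tray (far row, middle): centre of its floor, 6 mm above the tray's underside; axes as the tray's. Pockets are 64 mm apart along x, 56 mm along y
- pocket_3 (a point): pocket 3 of the tray (far row, right): centre of its floor, 6 mm above the tray's underside; axes as the tray's. Pockets are 64 mm apart along x, 56 mm along y
- pocket_4 (a point): pocket 4 of the tray (near row, left): centre of its floor, 6 mm above the tray's underside; axes as the tray's. Pockets are 64 mm apart along x, 56 mm along y
- pocket_5 (a point): pocket 5 of the tray (near row, middle): centre of its floor, 6 mm above the tray's underside; axes as the tray's. Pockets are 64 mm apart along x, 56 mm along y
- pocket_6 (a point): pocket 6 of the tray (near row, right): centre of its floor, 6 mm above the tray's underside; axes as the tray's. Pockets are 64 mm apart along x, 56 mm along y
- sweet_1: lying in one of the tray's pockets, which one varies: wrapped praline like the others: body 22x24 mm (x, y) and 22 mm high, grasped across y; thin paper twists, which yield, make it 51 mm long along its x; origin: centre of its underside
- sweet_2: lying in one of the tray's pockets, which one varies: wrapped praline like the others: body 22x24 mm (x, y) and 22 mm high, grasped across y; thin paper twists, which yield, make it 51 mm long along its x; origin: centre of its underside
- sweet_3: lying in one of the tray's pockets, which one varies: wrapped praline like the others: body 22x24 mm (x, y) and 22 mm high, grasped across y; thin paper twists, which yield, make it 51 mm long along its x; origin: centre of its underside
- sweet_4: lying in one of the tray's pockets, which one varies: wrapped praline like the others: body 22x24 mm (x, y) and 22 mm high, grasped across y; thin paper twists, which yield, make it 51 mm long along its x; origin: centre of its underside
- spare_1: loose on the counter to the right of the tray: wrapped praline like the others: body 22x24 mm (x, y) and 22 mm high, grasped across y; thin paper twists, which yield, make it 51 mm long along its x; origin: centre of its underside
- spare_2: loose on the counter to the right of the tray: wrapped praline like the others: body 22x24 mm (x, y) and 22 mm high, grasped across y; thin paper twists, which yield, make it 51 mm long along its x; origin: centre of its underside
- tent: small folded price card in a wooden block, 18x58x38 mm, beyond the tray; not to be moved; origin: centre of its underside
- tongs: steel sweet tongs, 45x241x18 mm, lying at the right; not to be moved; origin: centre of its underside
- spool: spool of gold ribbon lying flat, 64 mm across, 26 mm high, at the back between tray and case; not to be moved; origin: centre of its underside
- terminal: card payment terminal, 175x71x46 mm, at the left; not to be moved; origin: centre of its underside

How it is judged:
On the way, in this order (a step that is already met when the one before it is completed fails the run):
1. every pocket of the tray holds a praline and the lid is still shut (z of sweet_1 in the frame of tray between 0.004 and 0.01 m and horizontal distance between each of sweet_1, sweet_2, sweet_3, sweet_4, spare_1, spare_2 and tray below 0.085 m and z of sweet_2 in the frame of tray between 0.004 and 0.01 m and z of sweet_3 in the frame of tray between 0.004 and 0.01 m and z of sweet_4 in the frame of tray between 0.004 and 0.01 m and z of spare_1 in the frame of tray between 0.004 and 0.01 m and z of spare_2 in the frame of tray between 0.004 and 0.01 m and angle between the x axis of each of spare_1, spare_2 and the x axis of tray, either way round below 0.45 rad and angle between each of spare_1, spare_2's own z axis and vertical below 0.3 rad and horizontal distance between each of sweet_1, sweet_2, sweet_3, sweet_4 and spare_1 above 0.045 m and horizontal distance between each of sweet_1, sweet_2, sweet_3, sweet_4, spare_1 and spare_2 above 0.045 m and value of joint lid below 0.04 rad), for 0.2 s.
2. the lid is lifted clear of its latch by the gripper (value of joint lid above 0.25 rad and contact force between the fingers and lid above 0.3 N), for 0.1 s.
At the end, for the whole second after the job is handed in: Fingers touch the lid (over 0.3 N) and hold it still, open beyond 0.85 rad, nothing else propping it; all six pralines lie in the tray within 4 mm of the pocket floors, the two added ones each in a pocket of its own (45 mm from any other), lengthwise within 0.45 rad and upright (z of sweet_1 in the frame of tray between 0.004 and 0.01 m and horizontal distance between each of sweet_1, sweet_2, sweet_3, sweet_4, spare_1, spare_2 and tray below 0.085 m and z of sweet_2 in the frame of tray between 0.004 and 0.01 m and z of sweet_3 in the frame of tray between 0.004 and 0.01 m and z of sweet_4 in the frame of tray between 0.004 and 0.01 m and z of spare_1 in the frame of tray between 0.004 and 0.01 m and z of spare_2 in the frame of tray between 0.004 and 0.01 m and angle between the x axis of each of spare_1, spare_2 and the x axis of tray, either way round below 0.45 rad and angle between each of spare_1, spare_2's own z axis and vertical below 0.3 rad and horizontal distance between each of sweet_1, sweet_2, sweet_3, sweet_4 and spare_1 above 0.045 m and horizontal distance between each of sweet_1, sweet_2, sweet_3, sweet_4, spare_1 and spare_2 above 0.045 m and value of joint lid above 0.85 rad and contact force between the fingers and lid above 0.3 N and velocity of joint lid between -0.1 and 0.1 rad/s and contact force between lid and sweet_1 below 0.05 N and contact force between lid and sweet_2 below 0.05 N and contact force between lid and sweet_3 below 0.05 N and contact force between lid and sweet_4 below 0.05 N and contact force between lid and spare_1 below 0.05 N and contact force between lid and spare_2 below 0.05 N and contact force between lid and tent below 0.05 N and contact force between lid and tongs below 0.05 N and contact force between lid and spool below 0.05 N and contact force between lid and terminal below 0.05 N); the arm keeps its last pose, push and grip.
It fails at once if a praline that lay in the tray is lifted out of it (z of any of sweet_1, sweet_2, sweet_3, sweet_4 in the frame of tray above 0.022 m).
It fails at once if the price card, tongs, spool or terminal is moved by more than 3 cm (distance of any of tent, tongs, spool, terminal from where it was at the start of the episode above 0.03 m).
It also fails if it takes over 56 s, if anything falls off the work surface, if the arm or the gripper's body presses on something with over 40 N, if the wrist force passes 120 N, or if a joint passes its speed limit or range.

## Working session

There is one attempt and no reset: what is moved stays moved. The work goes in short steps, Python scripts to look and compute and a tool call to move; the robot and the scene stay as the last step left them, time stands still between calls to the robot, and variables do not carry over. Pictures are saved under pics/ and viewed, and the job is handed in when it is done.

Besides the shell and the picture viewer there is one more tool, called after ">>>" as a command line: name --argument value ..., lists and objects as JSON in quotes. arm_command: Moves the arm, as the interface text tells. Its arguments: {"type":"object","properties":{"increments":{"type":"array"},"grip_force":{"type":"number"}},"required":["increments"]}

```bash
ls; mkdir -p pics; python3 - <<'E'
from rig import manip, vision, ticket
import cv2
print(manip.get_state())
for n in ["scene","top"]:
    im=vision.get_image(n); cv2.imwrite(f"pics/{n}0.png",im[:,:,::-1])
for n in ["scene","top","wrist"]:
    print(n,vision.camera_params(n))
E
```

```text
pics
{'clock': 0.0, 'qpos': array([ 1.04201147e+00,  2.76592428e-01,  1.50614239e+00, -2.61937071e-07,
        1.36072351e+00, -1.21008606e-01]), 'qd': array([-0.00199765, -0.00207632, -0.00042349, -0.00023527,  0.00053979,
        0.0012568 ]), 'effort': array([ 3.23073473e-03, -4.16772366e+01, -2.45812923e+01,  2.42092965e-04,
        1.08660504e-02, -1.35759939e-05]), 'position': array([0.22792433, 0.52765649, 0.40383721]), 'ee_rot': array([-0.5905891 ,  0.59117552,  0.38781313, -0.38899485]), 'contact_force': array([ 0.75509101, -1.10306182, -0.31334364]), 'moment': array([ 0.01903261, -0.04319278, -0.0464808 ]), 'width': 0.08541994927978915}
scene {'vfov': 56.064711313575465, 'cx': 280.69832111372057, 'cy': 208.45066168958405, 'R': array([[ 0.88225874, -0.47008187,  0.02534872],
       [-0.25250079, -0.51796956, -0.81728263],
       [ 0.39731961,  0.71465417, -0.57567921]]), 't': array([-0.54301063,  0.18081831,  1.27710661])}
top {'vfov': 47.458654939421336, 'cx': 284.10656959877946, 'cy': 216.4747154773203, 'R': array([[ 0.01573184, -0.99975942,  0.01528407],
       [-0.99215197, -0.01750486, -0.12380651],
       [ 0.12404427, -0.01321642, -0.99218866]]), 't': array([-0.09701051,  0.56031634,  1.6171534 ])}
wrist {'vfov': 65.93674682502366, 'cx': 276.2819453097654, 'cy': 208.3652641694362, 'R': array([[ 0.39619972,  0.91816315, -0.00148723],
       [ 0.88745661, -0.38253303,  0.25707829],
       [ 0.2354709 , -0.1031742 , -0.96638943]]), 't': array([-0.57594867, -0.03280993,  0.37800216])}
```

View pics/scene0.png

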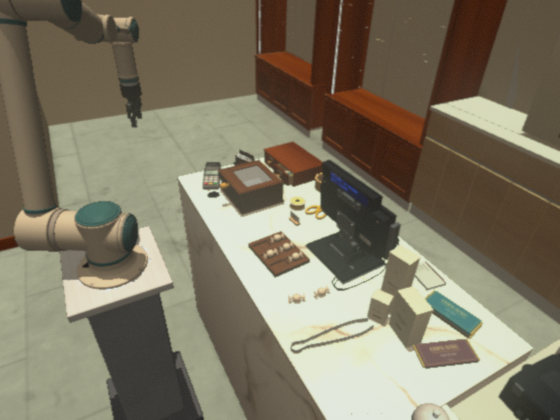

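View pics/top0.png

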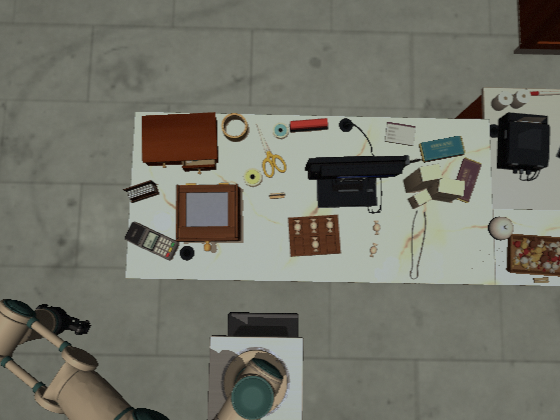

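The top view shows the case at around (208,212) and the tray at (315,235). The two spare pralines are near (376,222) and (376,250), and the tongs near (416,243). I'll enlarge it.

```bash
cat > h.py <<'E'
import numpy as np, cv2
from scipy.spatial.transform import Rotation as Rn
def ray(cp,uv,z,vh=420):
    f=vh/2/np.tan(np.radians(cp["vfov"])/2)
    d=np.array([(uv[0]-cp["cx"])/f,(uv[1]-cp["cy"])/f,1.])
    R=np.array(cp["R"]);t=np.array(cp["t"])
    C=-R.T@t; D=R.T@d
    return C+D*(z-C[2])/D[2]
def proj(cp,X,vh=420):
    f=vh/2/np.tan(np.radians(cp["vfov"])/2)
    c=np.array(cp["R"])@np.array(X)+np.array(cp["t"])
    return np.array([cp["cx"]+f*c[0]/c[2],cp["cy"]+f*c[1]/c[2]])
def rot(q): return Rn.from_quat([q[1],q[2],q[3],q[0]])
E
python3 - <<'E'
import cv2
from h import *
from rig import vision
im=cv2.imread("pics/top0.png")
c=cv2.resize(im[170:290,120:440],None,fx=2.5,fy=2.5,interpolation=cv2.INTER_CUBIC);cv2.imwrite("pics/topc.png",c)
cp=vision.camera_params("top")
for n,uv,z in [("tray",(315,235),.014),("s1",(376,222),.015),("s2",(375,252),.015),("knob",(208,246),.084),("knob2",(192,252),.0),("case",(208,212),.1),("tent",(277,195),.03),("spool",(253,177),.026),("term",(152,240),.03),("t",(416,243),.0)]:
    print(n,ray(cp,uv,z).round(3))
E
```

```text
tray [ 0.501 -0.197  0.014]
s1 [ 0.551 -0.411  0.015]
s2 [ 0.445 -0.406  0.015]
knob [0.452 0.164 0.084]
knob2 [0.436 0.232 0.   ]
case [0.564 0.166 0.1  ]
tent [ 0.638 -0.062  0.03 ]
spool [0.701 0.024 0.026]
term [0.473 0.365 0.03 ]
t [ 0.48  -0.555  0.   ]
```

View pics/topc.png

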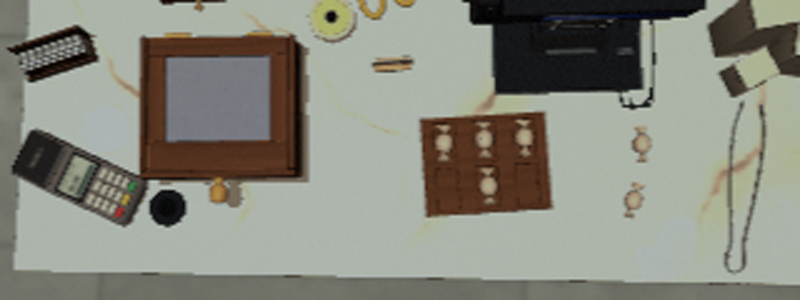

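```bash
cat >> h.py <<'E'
def plan(target,yaw,st):
    """target TCP; desired tool x-axis at angle yaw in world (mod pi), z down. returns rotvec & shift in tool frame (shift in CURRENT tool axes, cm)"""
    R=rot(st["ee_rot"])
    best=None
    for k in (0,np.pi):
        x=np.array([np.cos(yaw+k),np.sin(yaw+k),0]);z=np.array([0,0,-1.]);y=np.cross(z,x)
        Rd=Rn.from_matrix(np.stack([x,y,z],1))
        w=(R.inv()*Rd).as_rotvec()
        if best is None or np.linalg.norm(w)<np.linalg.norm(best[0]): best=(w,Rd)
    d=np.array(target)-st["position"]
    return best[0].round(4),(R.inv().apply(d)*100).round(2),(best[1].inv().apply(d)*100).round(2)
E
python3 - <<'E'
from h import *
from rig import manip
st=manip.get_state()
print(rot(st["ee_rot"]).as_matrix().round(3))
print(plan([.42,-.3,.38],np.pi/2,st))
E
```

```text
[[ 0.397 -0.001 -0.918]
 [ 0.918 -0.001  0.397]
 [-0.002 -1.     0.   ]]
(array([-1.5476, -0.3186, -0.3212]), array([-68.36,   2.5 , -50.46]), array([-82.77,  19.21,   2.39]))
```

```bash
sed -i 's/z=np.array(\[0,0,-1.\]);y=np.cross(z,x)/y=np.array([0,0,-1.]);z=np.cross(x,y)/' h.py
python3 - <<'E'
from h import *
from rig import manip
st=manip.get_state()
print(plan([.42,-.3,.38],np.pi/2,st))
print(plan([.42,-.3,.38],-np.pi/2,st))
E
```

```text
(array([-0.0006, -0.4078, -0.0016]), array([-68.36,   2.5 , -50.46]), array([-82.77,   2.39, -19.21]))
(array([-0.0006, -0.4078, -0.0016]), array([-68.36,   2.5 , -50.46]), array([-82.77,   2.39, -19.21]))
```

>>> arm_command --increments '[0, -0.136, 0, -3, 0, -5, 0, 0, -0.136, 0, -4, 0, -5, 0, 0, -0.136, 0, -5, 0, -5, 0, 0, 0, 0, -6, 0.2, -1, 0, 0, 0, 0, -6, 0.4, 0, 0, 0, 0, 0, -6, 0.4, 0, 0, 0, 0, 0, -6, 0.4, 0, 0, 0, 0, 0, -6, 0.4, 0, 0]'

```text
clock: 1.1
position: [0.3459, 0.0783, 0.3865]
ee_rot: [-0.5, 0.5, 0.5, -0.5]
contact_force: [1.0, -0.5, -0.3]
width: 0.0849
```

```bash
python3 - <<'E'
from h import *
from rig import manip
st=manip.get_state()
print(st["clock"],st["position"],st["qpos"].round(2),st["contact_force"])
print(plan([.42,-.3,.38],np.pi/2,st))
E
```

```text
1.1 [0.34588669 0.0783201  0.38651165] [ 0.03 -0.05  1.94 -0.    1.25 -1.55] [ 0.97707718 -0.52078094 -0.3269841 ]
(array([ 0.0007,  0.001 , -0.0001]), array([-37.84,   0.66,  -7.37]), array([-37.83,   0.65,  -7.41]))
```

>>> arm_command --increments '[0, 0, 0, -6, 0, -1, 0, 0, 0, 0, -6, 0, -1, 0, 0, 0, 0, -6, 0, -1, 0, 0, 0, 0, -6, 0, -1, 0, 0, 0, 0, -6, 0, -1, 0, 0, 0, 0, -5, 0, -1, 0, 0, 0, 0, -2, 0, -1, 0, 0, 0, 0, 0, 0, 0, 0]'

```text
clock: 2.1
position: [0.4168, -0.2913, 0.3859]
ee_rot: [0.501, -0.5, -0.5, 0.5]
contact_force: [-0.7, 0.5, -0.2]
width: 0.0853
```

```bash
python3 - <<'E'
from h import *
from rig import manip,vision
import json
st=manip.get_state()
print(st["clock"],st["position"],st["qpos"].round(2),st["qd"].round(3))
cp=vision.camera_params("wrist")
im=vision.get_image("wrist");cv2.imwrite("pics/w1.png",im[:,:,::-1])
np.savez("w1.npz",**cp)
print(cp)
E
```

```text
2.1 [ 0.41675355 -0.29131411  0.38589143] [-0.75  0.19  1.67  0.    1.28 -2.32] [ 0.029 -0.032  0.047  0.01   0.029  0.004]
{'vfov': 65.93674682502366, 'cx': 276.2819453097654, 'cy': 208.3652641694362, 'R': array([[ 0.00127187,  0.99999809,  0.00148572],
       [ 0.96650417, -0.00161058,  0.25664585],
       [ 0.25664776,  0.00110953, -0.96650437]]), 't': array([ 0.28843354, -0.43153206,  0.25302974])}
```

View pics/w1.png

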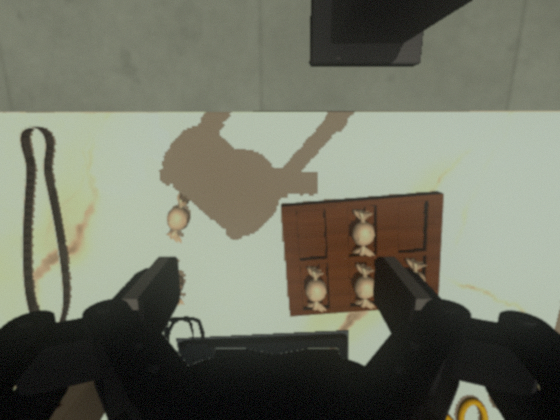

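The wrist view shows the whole tray, with its corners at about (282,205), (441,192) and (290,315). The empty pockets are at about (313,232), which is near right, and (415,226), near left. One spare is at (178,218); the other is hidden behind a finger near (180,285).

```bash
python3 - <<'E'
from h import *
from rig import vision
cp=dict(np.load("w1.npz"));im=cv2.imread("pics/w1.png")
hsv=cv2.cvtColor(im,cv2.COLOR_BGR2HSV)
m=((hsv[...,0]<14)&(hsv[...,1]>110)&(hsv[...,2]>25)&(hsv[...,2]<160)).astype(np.uint8)*255
m[:150]=0;m[325:]=0;m[:,:262]=0
cv2.imwrite("pics/m1.png",m)
for nm,cp2,mm in [("w",cp,m)]:
    pts=np.argwhere(mm>0)[:,::-1]
    c,_=cv2.findContours(mm,0,2); c=max(c,key=cv2.contourArea)
    W=np.array([ray(cp2,p,.014)[:2] for p in c[:,0].astype(float)])
    r=cv2.minAreaRect((W*1000).astype(np.float32)); print(r, cv2.boxPoints(r))
E
python3 - <<'E'
from h import *
im=cv2.imread("pics/w1.png")
cv2.imwrite("pics/w1c.png",cv2.resize(im[170:330,130:460],None,fx=2.4,fy=2.4,interpolation=cv2.INTER_CUBIC))
E
```

```text
((500.25189208984375, -191.6470489501953), (134.53927612304688, 173.07350158691406), 4.568953990936279) [[ 426.3026  -110.74392]
 [ 440.08942 -283.26743]
 [ 574.2012  -272.55017]
 [ 560.41437 -100.02667]]
```

View pics/w1c.png

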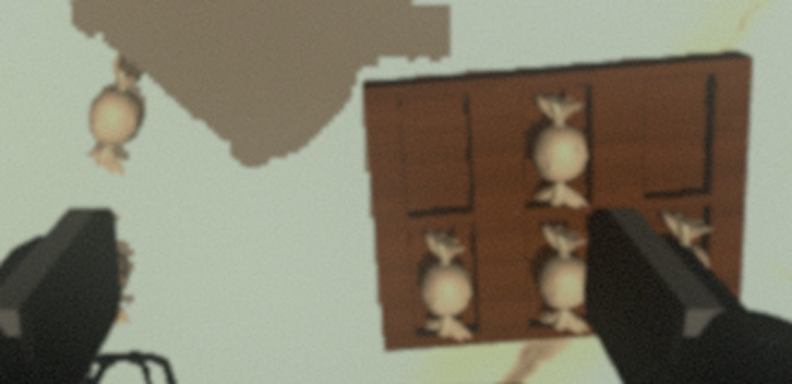

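View pics/m1.png

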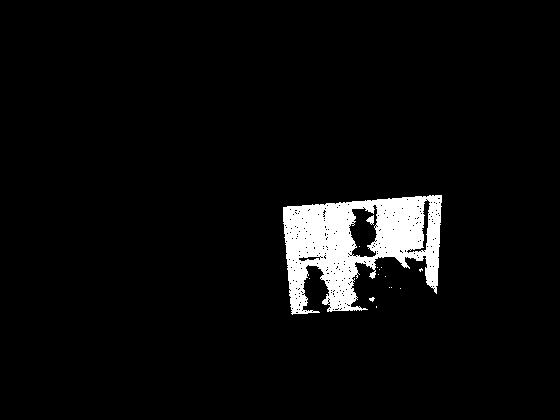

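>>> arm_command --increments '[0, 0, 0, -5, 0, 0, 0, 0, 0, 0, -5, 2, 0, 0, 0, 0, 0, -1, 1, 0, 0, 0, 0, 0, 0, 0, 0, 0, 0, 0, 0, 0, 0, 0, 0]'

```text
clock: 2.78
position: [0.4166, -0.3982, 0.3572]
ee_rot: [-0.5, 0.499, 0.501, -0.5]
contact_force: [0.1, -1.2, 0.2]
width: 0.0856
```

```bash
python3 - <<'E'
from h import *
from rig import manip,vision
st=manip.get_state()
print(st["clock"],st["position"],st["qpos"].round(2),st["qd"].round(3))
cp=vision.camera_params("wrist")
im=vision.get_image("wrist")[:,:,::-1].copy();cv2.imwrite("pics/w2.png",im)
np.savez("w2.npz",**cp)
cv2.imwrite("pics/w2c.png",cv2.resize(im[120:340,130:400],None,fx=2.7,fy=2.7,interpolation=cv2.INTER_CUBIC))
hsv=cv2.cvtColor(im,cv2.COLOR_BGR2HSV)
print(hsv[200:205,200:205].reshape(-1,3)[:3])
for z in (.008,.012):
  a=proj(cp,[.445,-.406,z]);b=proj(cp,[.551,-.411,z]);print(a,b,hsv[int(a[1]),int(a[0])],hsv[int(b[1]),int(b[0])])
E
```

```text
2.775 [ 0.4166132  -0.39821588  0.35720578] [-0.88  0.31  1.58  0.    1.25 -2.46] [ 0.003 -0.007 -0.008 -0.003 -0.005 -0.001]
[[ 19  68 117]
 [ 20  73 116]
 [ 20  75 112]]
[266.3862185  216.43983688] [262.44478071 308.26271786] [ 20  70 113] [ 19  76 144]
[266.27525543 217.55336037] [262.29942107 310.29074362] [ 18  72 103] [ 19  77 136]
```

View pics/w2c.png

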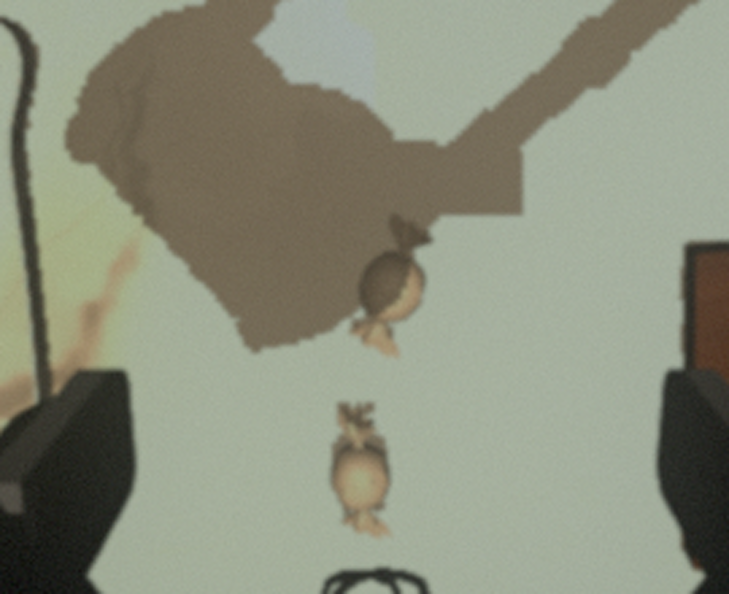

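The crop shows the near spare's body at (392,285), with its twists at (411,233) and (377,337). The far spare's body is at (360,478), with twists at (356,420) and (367,522).

```bash
python3 - <<'E'
from h import *
from rig import manip,vision
st=manip.get_state()
cp=dict(np.load("w2.npz"))
for n,b,a,c in [("near",(392,285),(411,233),(377,337)),("far",(360,478),(356,420),(367,522))]:
    P=[ray(cp,(p[0]/2.7+130,p[1]/2.7+120),.011)[:2] for p in (b,a,c)]
    d=P[2]-P[1]
    yaw=np.arctan2(d[1],d[0]); mid=(P[1]+P[2])/2
    print(n,P[0].round(4),"mid",mid.round(4),"len",np.linalg.norm(d).round(3),"yaw",yaw.round(3))
    print(plan([*P[0],.155+.011+.004],yaw+np.pi/2,st))
c=np.array([.5003,-.1917]);y=.0797
M=np.array([[np.cos(y),-np.sin(y)],[np.sin(y),np.cos(y)]])
for n,l in (("p4",(-.032,.056)),("p6",(-.032,-.056))): print(n,(c+M@np.array(l)).round(4))
E
```

```text
near [ 0.4538 -0.397 ] mid [ 0.4541 -0.3963] len 0.043 yaw -0.3
(array([6.000e-04, 3.019e-01, 2.000e-04]), array([ 0.13, 18.75, -3.7 ]), array([ 1.23, 18.75, -3.51]))
far [ 0.5354 -0.4098] mid [ 0.5326 -0.4091] len 0.046 yaw 0.089
(array([ 0.0006, -0.0871,  0.0001]), array([ -1.16,  18.75, -11.85]), array([ -2.19,  18.75, -11.72]))
p4 [ 0.4639 -0.1384]
p6 [ 0.4729 -0.2501]
```

>>> arm_command --increments '[0, 0.151, 0, 0.6, 2, -1.8, 0.2, 0, 0.151, 0, 0.6, 4, -1.75, 0.2, 0, 0, 0, 0, 5, 0, 0.2, 0, 0, 0, 0, 4, 0, 0.2, 0, 0, 0, 0, 2.2, 0, 0.2, 0, 0, 0, 0, 0, 0, 0.2, 0, 0, 0, 0, 0, 0, 0.2]' --grip_force 25

```text
clock: 3.7
position: [0.4534, -0.3906, 0.1862]
ee_rot: [-0.568, 0.57, 0.42, -0.419]
contact_force: [0.7, -0.3, 0.3]
width: 0.0686
```

```bash
python3 - <<'E'
from h import *
from rig import manip,vision
st=manip.get_state()
print(st["clock"],st["position"],st["width"],st["contact_force"])
print(plan([.454,-.3965,.18],np.pi/2-.3,st))
cp=vision.camera_params("wrist")
im=vision.get_image("wrist")[:,:,::-1].copy();cv2.imwrite("pics/w3.png",im)
E
```

```text
3.7 [ 0.45339968 -0.39059594  0.18622162] 0.06856135357353228 [ 0.65226072 -0.3288287   0.3130295 ]
(array([ 0.0023, -0.0011, -0.0011]), array([-0.55,  0.62, -0.23]), array([-0.55,  0.62, -0.23]))
```

View pics/w3.png

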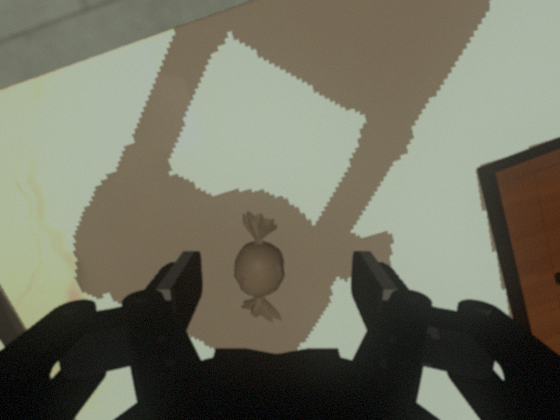

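>>> arm_command --increments '[0, 0, 0, -0.5, 0.5, -0.2, 0.2, 0, 0, 0, 0, 0.1, 0, 0.5, 0, 0, 0, 0, 0, 0, 0.9, 0, 0, 0, 0, 0, 0, 0.9, 0, 0, 0, 0, 0, 0, 0.9, 0, 0, 0, 0, 0, 0, 0.9]'

```text
clock: 4.5
position: [0.4532, -0.3961, 0.1788]
ee_rot: [-0.569, 0.57, 0.419, -0.419]
contact_force: [0.2, -0.4, 1.8]
width: 0.0233
```

```bash
python3 - <<'E'
from h import *
from rig import manip,vision
st=manip.get_state()
print(st["clock"],st["position"],st["width"],st["contact_force"])
im=vision.get_image("wrist")[:,:,::-1].copy();cv2.imwrite("pics/w4.png",im)
E
```

```text
4.5 [ 0.45322301 -0.39608104  0.17884334] 0.023338869483122967 [ 0.16928659 -0.35772888  1.77467745]
```

View pics/w4.png

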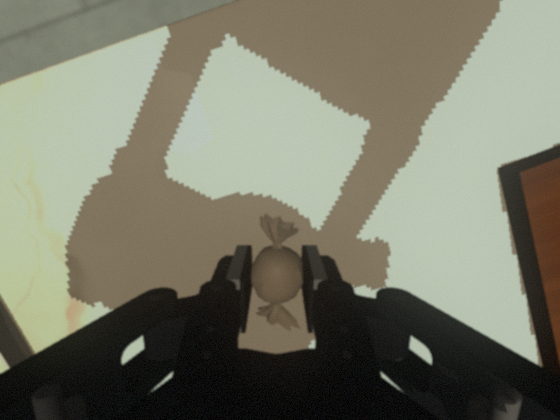

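```bash
python3 - <<'E'
from h import *
from rig import manip,vision
print(plan([.473,-.2501,.235],np.pi/2+.08,manip.get_state()))
E
```

```text
(array([ 2.000e-04, -3.817e-01, -2.000e-04]), array([14.52, -5.62,  2.45]), array([14.39, -5.62, -3.14]))
```

>>> arm_command --increments '[0, 0, 0, 0, -2, 0, 0.9, 0, 0, 0, 0, -3.5, 0, 0.9]'

```text
clock: 4.8
position: [0.4527, -0.3954, 0.2326]
ee_rot: [0.571, -0.568, -0.419, 0.419]
contact_force: [0.6, -1.2, -0.0]
width: 0.0233
```

>>> arm_command --increments '[0, -0.127, 0, 0, 0, 0, 0.9, 0, -0.127, 0, 0, 0, 0, 0.9, 0, -0.127, 0, 0, 0, 0, 0.9, 0, 0, 0, 5, 0, -1, 0.9, 0, 0, 0, 5, 0, -1, 0.9, 0, 0, 0, 4.4, 0, -1.1, 0.9, 0, 0, 0, 0, 0, 0, 0.9, 0, 0, 0, 0, 0, 0, 0.9]'

```text
clock: 5.8
position: [0.4729, -0.2503, 0.2338]
ee_rot: [0.479, -0.48, -0.52, 0.52]
contact_force: [0.3, -0.3, 0.5]
width: 0.0232
```

```bash
python3 - <<'E'
from h import *
from rig import manip,vision
st=manip.get_state()
print(st["clock"],st["position"],st["width"],st["contact_force"],st["qd"].round(3))
print(plan([.4729,-.2501,.187],np.pi/2+.08,st))
cp=vision.camera_params("wrist")
im=vision.get_image("wrist")[:,:,::-1].copy();cv2.imwrite("pics/w5.png",im)
np.savez("w5.npz",**cp)
E
```

```text
5.8 [ 0.47294333 -0.2502996   0.23378119] 0.02321616036925161 [ 0.28613152 -0.3088149   0.48935036] [-0.021  0.007 -0.016  0.001  0.002  0.   ]
(array([ 0.0005,  0.    , -0.0009]), array([0.02, 4.68, 0.  ]), array([0.02, 4.68, 0.  ]))
```

View pics/w5.png

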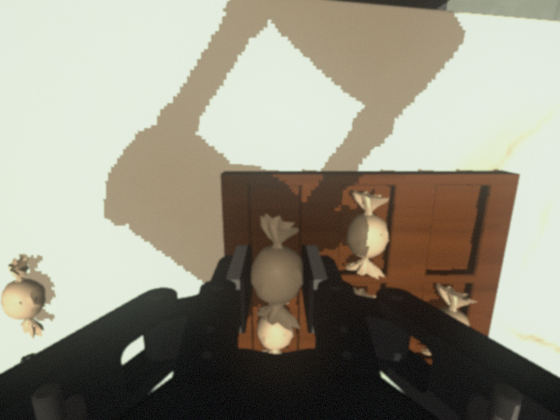

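The sweet is held at (277,275). The tray's near edge runs from (222,172) to (517,175), and pocket 6's side walls are at columns 250 and 302.

```bash
python3 - <<'E'
from h import *
cp=dict(np.load("w5.npz"))
a=ray(cp,(222,172),.014);b=ray(cp,(517,174.5),.014)
d=(b-a)[:2];L=np.linalg.norm(d);yaw=np.arctan2(-d[0],d[1])
n=np.array([d[1],-d[0]])/L
print(a,b,L,yaw,"centre",(a+b)[:2]/2+n*.068)
c=np.array([.5003,-.1917]);y=.0797
M=np.array([[np.cos(y),-np.sin(y)],[np.sin(y),np.cos(y)]])
print([proj(cp,[*(c+M@np.array(l)),.014]).round(0) for l in ((-.068,.088),(-.068,-.088),(-.061,-.0405),(-.061,-.0715),(-.061,.0715),(-.061,.0405),(-.003,.0405))])
E
```

```text
[ 0.43900978 -0.28324686  0.014     ] [ 0.42657194 -0.11066205  0.014     ] 0.17303241772794403 0.07194359674026943 centre [ 0.50061495 -0.19206651]
[array([520., 173.]), array([219., 173.]), array([300., 184.]), array([248., 184.]), array([489., 185.]), array([437., 185.]), array([425., 274.])]
```

>>> arm_command --increments '[0, 0, 0, 0, 2.5, 0, 0.9, 0, 0, 0, 0, 1.6, 0, 0.9, 0, 0, 0, 0, 0.6, 0, 0.9, 0, 0, 0, 0, 0, 0, 0.9]'

```text
clock: 6.35
position: [0.4722, -0.251, 0.1874]
ee_rot: [0.48, -0.48, -0.519, 0.519]
contact_force: [-2.2, 0.1, 5.7]
width: 0.0235
```

>>> arm_command --increments '[0, 0, 0, 0, 0.15, 0, 0.9, 0, 0, 0, 0, 0, 0, 0.9]'

```text
clock: 6.6
position: [0.4721, -0.251, 0.1874]
ee_rot: [0.48, -0.48, -0.519, 0.519]
contact_force: [-5.1, 2.0, 16.4]
width: 0.0234
```

```bash
python3 - <<'E'
from h import *
from rig import manip,vision
st=manip.get_state()
print(st["clock"],st["position"],st["width"],st["contact_force"])
cp=vision.camera_params("wrist")
im=vision.get_image("wrist")[:,:,::-1].copy();cv2.imwrite("pics/w6.png",im)
E
```

```text
6.6 [ 0.47213014 -0.25096674  0.1873599 ] 0.02338760164748604 [-5.05707056  1.99262149 16.3554914 ]
```

View pics/w6.png

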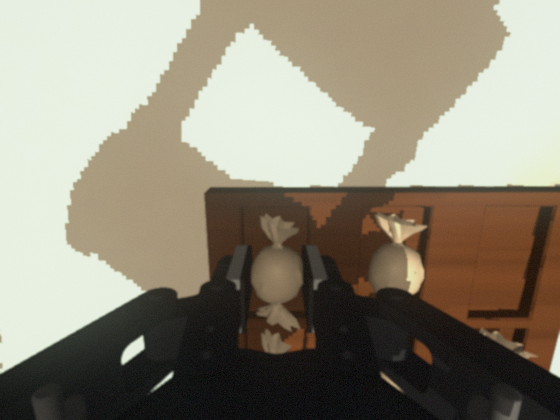

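The fingertips are resting on the tray rim (0.187 − 0.173 = 0.014), so the sweet hangs about 2.6 mm above the floor. I'll ease off and release it.

>>> arm_command --increments '[0, 0, 0, 0, -0.2, 0, 0.9, 0, 0, 0, 0, 0, 0, 0.6, 0, 0, 0, 0, 0, 0, 0.55, 0, 0, 0, 0, 0, 0, 0.55, 0, 0, 0, 0, 0, 0, 0.55]'

```text
clock: 7.28
position: [0.4727, -0.25, 0.187]
ee_rot: [-0.48, 0.48, 0.519, -0.519]
contact_force: [-0.1, 1.1, 0.5]
width: 0.0384
```

```bash
python3 - <<'E'
from h import *
from rig import manip,vision
st=manip.get_state()
print(st["clock"],st["position"],st["width"],st["contact_force"])
cp=vision.camera_params("wrist")
im=vision.get_image("wrist")[:,:,::-1].copy();cv2.imwrite("pics/w7.png",im)
E
```

```text
7.275 [ 0.47268573 -0.24999886  0.18696477] 0.03842454681907326 [-0.06042794  1.10276164  0.46060272]
```

View pics/w7.png

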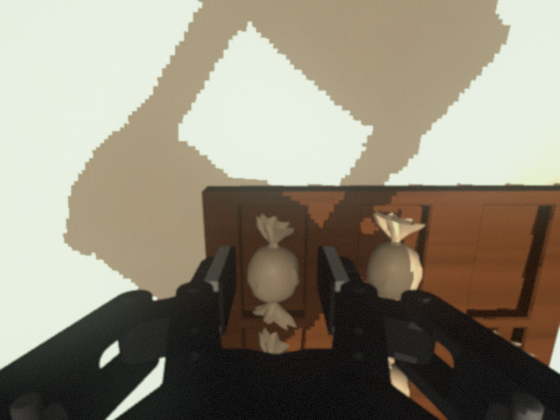

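>>> arm_command --increments '[0, 0, 0, 0, -3, 0, 0.55, 0, 0, 0, 0, -3, 0, 0.5]'

```text
clock: 7.58
position: [0.4726, -0.2499, 0.2474]
ee_rot: [0.48, -0.479, -0.519, 0.519]
contact_force: [0.2, 0.5, 0.1]
width: 0.0425
```

```bash
python3 - <<'E'
from h import *
from rig import manip,vision
st=manip.get_state()
print(st["clock"],st["position"],st["width"])
print(plan([.534,-.4095,.235],np.pi/2+.09,st))
E
```

```text
7.575 [ 0.47260129 -0.24988514  0.24741224] 0.0425052934888841
(array([-0.001 , -0.0107,  0.001 ]), array([-16.4 ,   1.22,  -4.86]), array([-16.45,   1.24,  -4.68]))
```

>>> arm_command --increments '[0, -0.01, 0, -5, 0, 0, 0.3, 0, 0, 0, -5, 0, -1.5, 0.2, 0, 0, 0, -5, 0.2, -2, 0.2, 0, 0, 0, -1.45, 1, -1.2, 0.2, 0, 0, 0, 0, 0, 0, 0.2, 0, 0, 0, 0, 0, 0, 0.2]'

```text
clock: 8.32
position: [0.533, -0.4081, 0.2346]
ee_rot: [-0.478, 0.476, 0.522, -0.522]
contact_force: [-0.1, 0.4, 0.5]
width: 0.0683
```

```bash
python3 - <<'E'
from h import *
from rig import manip,vision
st=manip.get_state()
print(st["clock"],st["position"],st["width"],st["contact_force"],st["qpos"].round(2))
cp=vision.camera_params("wrist")
im=vision.get_image("wrist")[:,:,::-1].copy();cv2.imwrite("pics/w8.png",im)
np.savez("w8.npz",**cp)
E
```

```text
8.325 [ 0.53300067 -0.40810046  0.23461936] 0.06833748194973947 [-0.09327146  0.43142728  0.48646595] [-0.76  0.54  1.52  0.    1.09 -2.42]
```

View pics/w8.png

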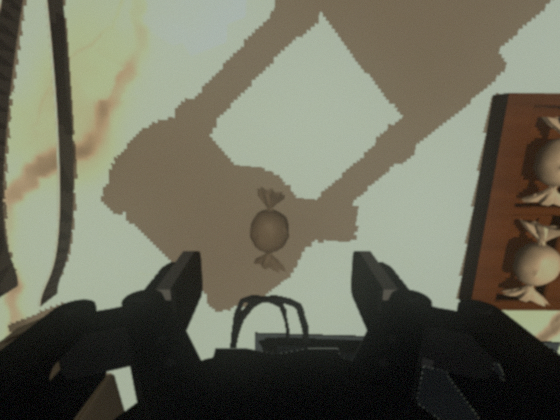

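The sweet is at (269,231), with twists at (270,197) and (270,263), so it lies lengthwise between the jaws. The cable loop near (270,320) is farther out.

```bash
python3 - <<'E'
from h import *
from rig import manip
cp=dict(np.load("w8.npz"));st=manip.get_state()
b=ray(cp,(269,231),.011);a=ray(cp,(270,197),.009);c=ray(cp,(270,263),.009)
print(b,a,c,(a+c)/2,np.arctan2((c-a)[1],(c-a)[0]), ray(cp,(270,300),.005),ray(cp,(300,335),.02))
print(plan([b[0],b[1],.181],np.pi/2+.09,st))
E
```

```text
[ 0.53393437 -0.41012241  0.011     ] [ 0.51256143 -0.41135474  0.009     ] [ 0.5564325  -0.40759718  0.009     ] [ 0.53449697 -0.40947596  0.009     ] 0.08544138597065312 [ 0.58562661 -0.40515891  0.005     ] [ 0.60055271 -0.38393609  0.02      ]
(array([-0.0013,  0.0002,  0.0019]), array([-0.22,  5.4 , -0.08]), array([-0.21,  5.4 , -0.07]))
```

>>> arm_command --increments '[0, 0, 0, -0.2, 2.5, -0.1, 0.2, 0, 0, 0, 0, 2, 0, 0.2, 0, 0, 0, 0, 0.9, 0, 0.3, 0, 0, 0, 0, 0, 0, 0.5, 0, 0, 0, 0, 0, 0, 0.9, 0, 0, 0, 0, 0, 0, 0.9, 0, 0, 0, 0, 0, 0, 0.9]'

```text
clock: 9.25
position: [0.5352, -0.4119, 0.1824]
ee_rot: [-0.477, 0.478, 0.522, -0.522]
contact_force: [-0.1, 0.2, 4.5]
width: 0.0234
```

>>> arm_command --increments '[0, 0, 0, 0, 0, 0, 0.9, 0, 0, 0, 0, 0, 0, 0.9]'

```text
clock: 9.5
position: [0.5352, -0.4119, 0.1824]
ee_rot: [-0.477, 0.478, 0.522, -0.522]
contact_force: [-1.1, 1.3, 6.1]
width: 0.0231
```

```bash
python3 - <<'E'
from h import *
from rig import manip,vision
for n in ("wrist","scene"):
    im=vision.get_image(n)[:,:,::-1].copy()
    if n=="scene": im=cv2.resize(im[180:340,220:420],None,fx=3.5,fy=3.5,interpolation=cv2.INTER_CUBIC)
    cv2.imwrite(f"pics/{n}9.png",im)
E
```

```text
(no output)
```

View pics/wrist9.png

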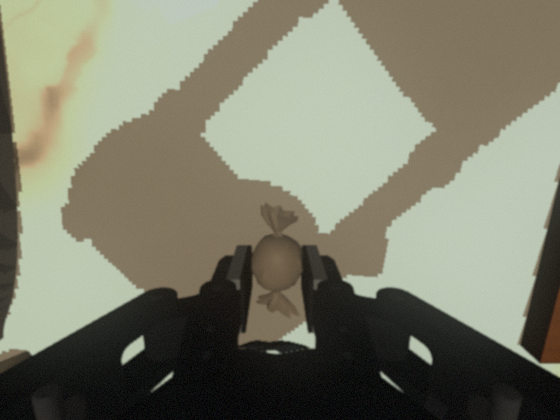

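View pics/scene9.png

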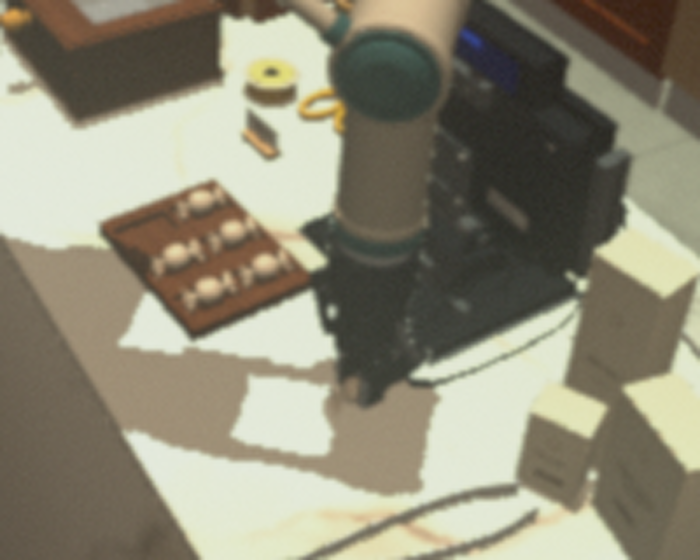

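>>> arm_command --increments '[0, 0, 0, 0, -2, 0, 0.9, 0, 0, 0, 0, -4.5, 0, 0.9]'

```text
clock: 9.85
position: [0.534, -0.411, 0.2441]
ee_rot: [-0.479, 0.475, 0.522, -0.522]
contact_force: [0.9, -0.6, -0.8]
width: 0.0236
```

```bash
python3 - <<'E'
from h import *
from rig import manip,vision
print(plan([.4639,-.1384,.243],np.pi/2+.078,manip.get_state()))
E
```

```text
(array([-0.0043,  0.0111,  0.0047]), array([27.77,  0.26,  4.55]), array([27.72,  0.11,  4.86]))
```

>>> arm_command --increments '[0, 0.01, 0, 5, 0, 1, 0.9, 0, 0, 0, 6, 0, 1, 0.9, 0, 0, 0, 6, 0, 1, 0.9, 0, 0, 0, 6, 0, 1, 0.9, 0, 0, 0, 4.7, 0, 0.9, 0.9, 0, 0, 0, 0, 0, 0, 0.9, 0, 0, 0, 0, 0, 0, 0.9]'

```text
clock: 10.72
position: [0.4641, -0.1398, 0.2465]
ee_rot: [-0.479, 0.48, 0.52, -0.52]
contact_force: [0.4, -0.0, -0.7]
width: 0.0232
```

```bash
python3 - <<'E'
from h import *
from rig import manip,vision
st=manip.get_state()
print(st["clock"],st["position"],st["width"],st["contact_force"],st["qd"].round(3))
print(plan([.4639,-.1384,.188],np.pi/2+.078,st))
cp=vision.camera_params("wrist")
im=vision.get_image("wrist")[:,:,::-1].copy();cv2.imwrite("pics/w10.png",im)
np.savez("w10.npz",**cp)
c=np.array([.5003,-.1917]);y=.0797
M=np.array([[np.cos(y),-np.sin(y)],[np.sin(y),np.cos(y)]])
print([proj(cp,[*(c+M@np.array(l)),.014]).round(0) for l in ((-.068,.088),(-.068,-.088),(-.061,.0715),(-.061,.0405),(-.003,.0405))])
E
```

```text
10.725 [ 0.46407738 -0.13982258  0.24646169] 0.023172915013885378 [ 0.42120169 -0.03586049 -0.67709088] [-0.017  0.012 -0.021  0.001 -0.001  0.001]
(array([ 0.0013,  0.0019, -0.0011]), array([0.15, 5.85, 0.01]), array([0.14, 5.85, 0.01]))
[array([327., 169.]), array([ 45., 169.]), array([301., 181.]), array([251., 181.]), array([253., 265.])]
```

View pics/w10.png

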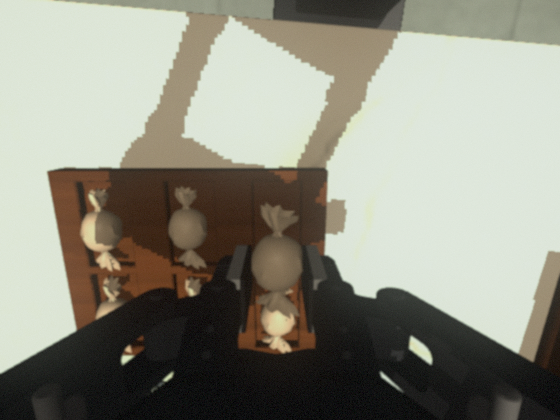

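>>> arm_command --increments '[0, 0, 0, 0.1, 2.5, 0, 0.9, 0, 0, 0, 0, 2, 0, 0.9, 0, 0, 0, 0, 1.2, 0, 0.9, 0, 0, 0, 0, 0, 0, 0.9]'

```text
clock: 11.28
position: [0.464, -0.1395, 0.1886]
ee_rot: [0.48, -0.48, -0.519, 0.519]
contact_force: [-0.5, -0.2, -0.3]
width: 0.0231
```

>>> arm_command --increments '[0, 0, 0, 0, 0, 0, 0.6, 0, 0, 0, 0, 0, 0, 0.55, 0, 0, 0, 0, 0, 0, 0.55, 0, 0, 0, 0, 0, 0, 0.55, 0, 0, 0, 0, -3, 0, 0.55, 0, 0, 0, 0, -4, 0, 0.5]'

```text
clock: 12.02
position: [0.4631, -0.1383, 0.2592]
ee_rot: [0.481, -0.479, -0.519, 0.52]
contact_force: [1.0, -0.1, 0.7]
width: 0.0425
```

>>> arm_command --increments '[0, 0, 0, 0, -5, 0, 0, 0, 0, 0, -2, -5, 4, 0, 0, 0, 0, 0, 0, 2, 0]'

```text
clock: 12.4
position: [0.4078, -0.1627, 0.3592]
ee_rot: [-0.477, 0.483, 0.52, -0.519]
contact_force: [0.6, 0.7, -0.2]
width: 0.0853
```

```bash
python3 - <<'E'
from h import *
from rig import manip,vision
st=manip.get_state()
print(st["clock"],st["position"],st["width"],st["contact_force"],st["qd"].round(3))
cp=vision.camera_params("wrist")
im=vision.get_image("wrist")[:,:,::-1].copy();cv2.imwrite("pics/w11.png",im)
np.savez("w11.npz",**cp)
E
```

```text
12.4 [ 0.40780704 -0.16267286  0.35919917] 0.08532266946588819 [ 0.57851204  0.69526215 -0.16508561] [-0.195 -0.18   0.346  0.021 -0.077 -0.193]
```

View pics/w11.png

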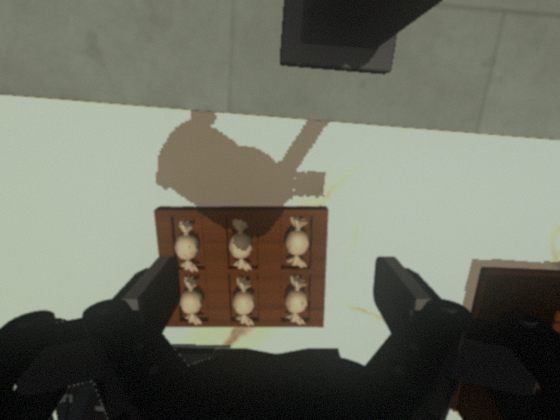

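All six pockets are filled, each praline centred: the near row at rows 240-246 and the far row near row 300. On to the case.

>>> arm_command --increments '[0, 0.08, 0, 5, 0, 0, 0, 0, 0, 0, 6, 0, 0.5, 0, 0, 0, 0, 6, 0, 0.5, 0, 0, 0, 0, 6, 0, 0.5, 0, 0, 0, 0, 6, 0, 0.5, 0, 0, 0, 0, 4, 0, 0, 0, 0, 0, 0, 0, 0, 0, 0, 0, 0, 0, 0, 0, 0, 0]'

```text
clock: 13.45
position: [0.3837, 0.1681, 0.3546]
ee_rot: [0.5, -0.5, -0.499, 0.501]
contact_force: [-0.1, -0.9, -0.2]
width: 0.0856
```

```bash
python3 - <<'E'
from h import *
from rig import manip,vision
st=manip.get_state()
print(st["clock"],st["position"],st["width"],st["contact_force"],st["qd"].round(3))
cp=vision.camera_params("wrist")
im=vision.get_image("wrist")[:,:,::-1].copy();cv2.imwrite("pics/w12.png",im)
np.savez("w12.npz",**cp)
E
```

```text
13.45 [0.38367288 0.16807714 0.35458172] 0.08559663914142598 [-0.08662776 -0.86404772 -0.20587461] [-0.029 -0.011 -0.003 -0.001  0.003 -0.   ]
```

View pics/w12.png

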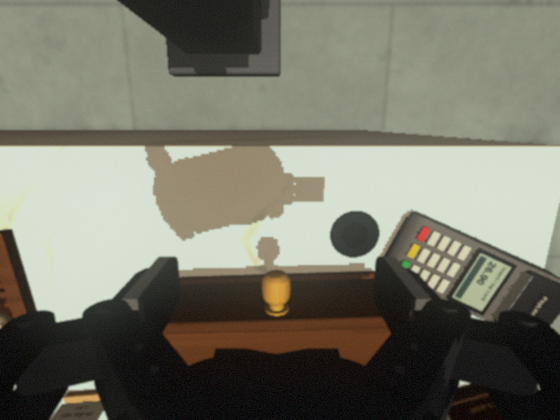

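The knob is at (276,289): tip at row 272, neck at row 310, columns 263-290. The black disc at (354,233) is away to the left.

```bash
python3 - <<'E'
from h import *
from rig import manip,vision
cp=dict(np.load("w12.npz"));im=cv2.imread("pics/w12.png")
hsv=cv2.cvtColor(im,cv2.COLOR_BGR2HSV)
m=((hsv[...,0]>12)&(hsv[...,0]<28)&(hsv[...,1]>150)&(hsv[...,2]>90)).astype(np.uint8)*255
m[:260]=0;m[325:]=0;m[:,:250]=0;m[:,305:]=0
c,_=cv2.findContours(m,0,2); c=max(c,key=cv2.contourArea); x,y,w,h=cv2.boundingRect(c);print(x,y,w,h)
prof=[(r,np.where(m[r]>0)[0].min(),np.where(m[r]>0)[0].max()) for r in range(y,y+h,3)];print(prof)
for p in [(276.5,y),(276.5,y+h),(276.5,289),(264,289),(290,289)]: print(p,ray(cp,p,.084).round(4))
cv2.imwrite("pics/w12c.png",cv2.resize(im[255:355,160:400],None,fx=3.3,fy=3.3,interpolation=cv2.INTER_CUBIC))
t=cv2.imread("pics/top0.png");cv2.imwrite("pics/t0c.png",cv2.resize(t[175:260,165:255],None,fx=7,fy=7,interpolation=cv2.INTER_CUBIC))
E
```

```text
262 277 28 40
[(277, np.int64(271), np.int64(285)), (280, np.int64(264), np.int64(288)), (283, np.int64(263), np.int64(289)), (286, np.int64(263), np.int64(289)), (289, np.int64(263), np.int64(289)), (292, np.int64(263), np.int64(289)), (295, np.int64(263), np.int64(289)), (298, np.int64(263), np.int64(288)), (301, np.int64(265), np.int64(287)), (304, np.int64(268), np.int64(284)), (307, np.int64(269), np.int64(284)), (310, np.int64(271), np.int64(287)), (313, np.int64(267), np.int64(286)), (316, np.int64(274), np.int64(279))]
(276.5, 277) [0.4393 0.1699 0.084 ]
(276.5, 317) [0.4761 0.17   0.084 ]
(276.5, 289) [0.4501 0.1699 0.084 ]
(264, 289) [0.4501 0.1597 0.084 ]
(290, 289) [0.4501 0.181  0.084 ]
```

View pics/w12c.png

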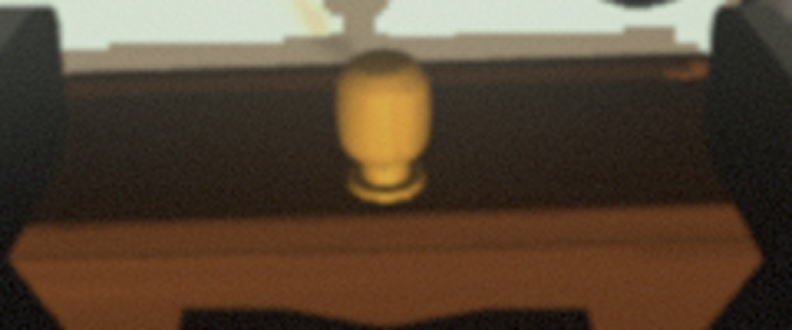

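View pics/t0c.png

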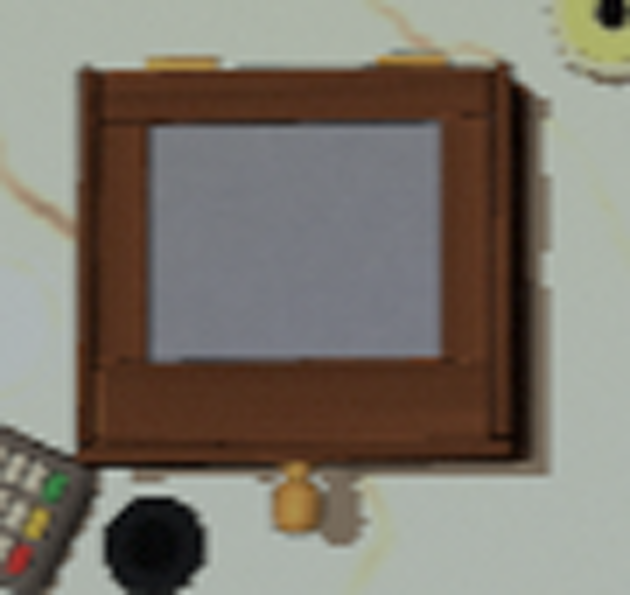

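```bash
python3 - <<'E'
from h import *
from rig import manip,vision
cp=dict(np.load("w12.npz"));st=manip.get_state()
a=ray(cp,(169,322.3),.1);b=ray(cp,(384,317.1),.1);print(a,b,"yaw",np.arctan2(-(b-a)[0],(b-a)[1]))
tp=vision.camera_params("top")
o=lambda p:(p[0]/7+165,p[1]/7+175)
for n,p,q in [("pane front",(150,360),(440,357)),("pane back",(150,124),(440,122)),("front",(95,458),(510,455))]:
    A=ray(tp,o(p),.1);B=ray(tp,o(q),.1);print(n,A.round(3),B.round(3),np.arctan2((B-A)[0],-(B-A)[1]))
print("knob top",ray(tp,o((297,502)),.084))
L=ray(tp,o((150,360)),.1);L2=ray(tp,o((150,124)),.1);print("side",np.arctan2((L2-L)[1],(L2-L)[0]))
E
```

```text
[0.47042726 0.08527661 0.1       ] [0.46564746 0.25419588 0.1       ] yaw 0.02828882422839481
pane front [0.515 0.235 0.1  ] [0.519 0.099 0.1  ] 0.02775055396632985
pane back [0.628 0.24  0.1  ] [0.631 0.102 0.1  ] 0.02543404578810266
front [0.468 0.259 0.1  ] [0.473 0.065 0.1  ] 0.024132598825762536
knob top [0.45005683 0.16618609 0.084     ]
side 0.040970489604794415
```

```bash
python3 - <<'E'
from h import *
from rig import manip
print(plan([.448,.169,.241],np.pi/2+.027,manip.get_state()))
E
```

```text
(array([-0.0021, -0.0283, -0.0009]), array([ 0.16, 11.37, -6.44]), array([-0.04, 11.38, -6.42]))
```

>>> arm_command --increments '[0, -0.028, 0, 0, 2, -3.2, 0.2, 0, 0, 0, 0, 4, -3.2, 0.2, 0, 0, 0, 0, 3.4, 0, 0.2, 0, 0, 0, 0, 2, 0, 0.2, 0, 0, 0, 0, 0, 0, 0.2, 0, 0, 0, 0, 0, 0, 0.2]'

```text
clock: 14.25
position: [0.4487, 0.1684, 0.2424]
ee_rot: [-0.493, 0.494, 0.507, -0.506]
contact_force: [-0.8, -0.3, 0.3]
width: 0.068
```

```bash
python3 - <<'E'
from h import *
from rig import manip,vision
st=manip.get_state()
print(st["clock"],st["position"],st["width"],st["contact_force"])
print(plan([.448,.169,.241],np.pi/2+.027,st))
im=vision.get_image("wrist")[:,:,::-1].copy();cv2.imwrite("pics/w13.png",im)
E
```

```text
14.25 [0.44865457 0.16835317 0.2424367 ] 0.06802754510509236 [-0.78066093 -0.32585492  0.25806954]
(array([ 0.0012, -0.0013,  0.0002]), array([0.07, 0.14, 0.06]), array([0.07, 0.14, 0.06]))
```

View pics/w13.png

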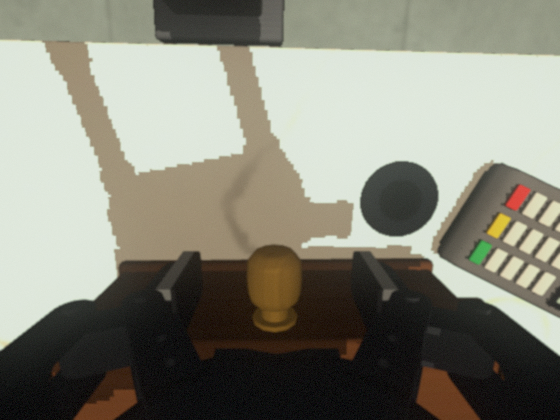

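The knob is centred between the jaws at (275,278). Closing on it.

>>> arm_command --increments '[0, 0, 0, 0, 0.1, 0, 0.5, 0, 0, 0, 0, 0, 0, 0.9, 0, 0, 0, 0, 0, 0, 0.9, 0, 0, 0, 0, 0, 0, 0.9]' --grip_force 60

```text
clock: 14.8
position: [0.4482, 0.168, 0.2413]
ee_rot: [0.491, -0.494, -0.507, 0.508]
contact_force: [-0.0, -5.4, 4.0]
width: 0.0212
```

>>> arm_command --increments '[0, 0, 0, 0, -0.3, 0, 0.9, 0, 0, 0, 0, -0.3, 0, 0.9, 0, 0, 0, 0, 0, 0, 0.9]'

```text
clock: 15.18
position: [0.4482, 0.168, 0.2467]
ee_rot: [0.492, -0.493, -0.506, 0.508]
contact_force: [1.6, -5.5, -3.9]
width: 0.0211
```

>>> arm_command --increments '[0, 0, 0, 0, -0.3, 0, 0.9, 0, 0, 0, 0, -0.2, 0, 0.9, 0, 0, 0, 0, 0, 0, 0.9]'

```text
clock: 15.55
position: [0.4482, 0.168, 0.2514]
ee_rot: [0.492, -0.493, -0.506, 0.508]
contact_force: [3.6, -5.6, -4.5]
width: 0.0207
```

```bash
python3 - <<'E'
from h import *
from rig import manip,vision
im=vision.get_image("wrist")[:,:,::-1].copy();cv2.imwrite("pics/w14.png",im)
im=vision.get_image("scene")[:,:,::-1].copy()
cv2.imwrite("pics/s14.png",cv2.resize(im[130:230,170:330],None,fx=4.5,fy=4.5,interpolation=cv2.INTER_CUBIC))
E
```

```text
(no output)
```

View pics/w14.png

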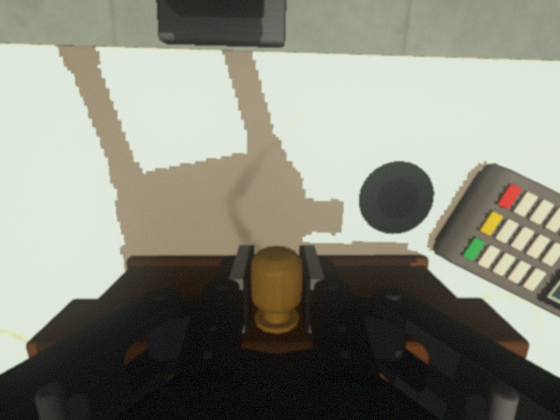

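View pics/s14.png

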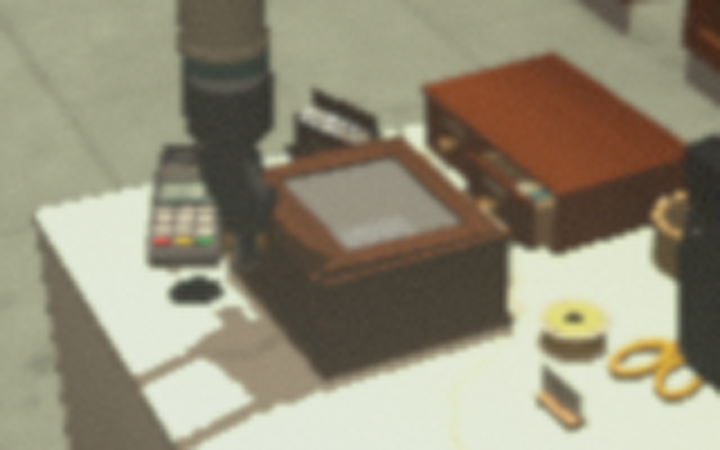

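>>> arm_command --increments '[0, 0, 0, 0, -0.4, 0, 0.9, 0, 0, 0, 0, -0.4, 0, 0.9, 0, 0, 0, 0, -0.2, 0, 0.9, 0, 0, 0, 0, 0, 0, 0.9]'

```text
clock: 16.15
position: [0.4487, 0.168, 0.2616]
ee_rot: [0.491, -0.494, -0.507, 0.508]
contact_force: [4.2, -5.6, -4.0]
width: 0.0211
```

```bash
python3 - <<'E'
from h import *
from rig import manip,vision
st=manip.get_state();print(st["contact_force"],st["moment"])
im=vision.get_image("wrist")[:,:,::-1].copy();cv2.imwrite("pics/w15.png",im)
im=vision.get_image("scene")[:,:,::-1].copy()
cv2.imwrite("pics/s15.png",cv2.resize(im[130:230,170:330],None,fx=4.5,fy=4.5,interpolation=cv2.INTER_CUBIC))
E
```

```text
[ 4.23527358 -5.58361686 -3.97855291] [-0.78263563 -0.12763043  0.06083044]
```

View pics/s15.png

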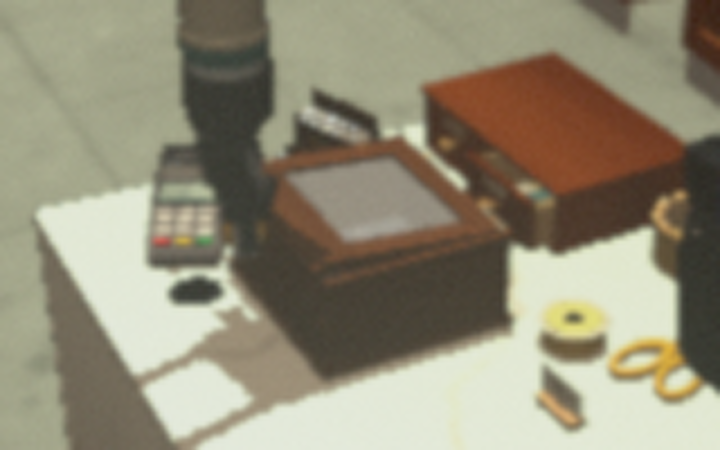

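View pics/w15.png

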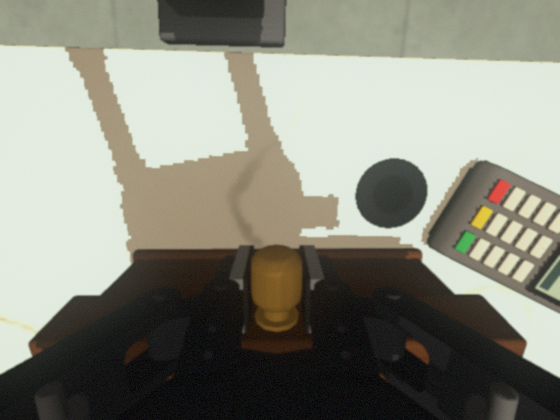

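The tug raised the knob 20 mm, well past the 7 mm latch limit, with only about 4 N. The lid is free, so no press is needed. I'll compute the arc from here.

```bash
python3 - <<'E'
from h import *
f=lambda t:np.array([.2115-(.2115*np.cos(t)+.008*np.sin(t)), .2115*np.sin(t)-.008*np.cos(t)+.008])*100
p=f(.096)
for t in np.arange(.146,1.08,.05):
    q=f(t);print(round(t,3),"dx",(q-p)[0].round(2),"dz",(q-p)[1].round(2),"tot",q.round(2));p=q
E
```

```text
0.146 dx 0.09 dz 1.05 tot [0.11 3.09]
0.196 dx 0.14 dz 1.05 tot [0.25 4.13]
0.246 dx 0.19 dz 1.04 tot [0.44 5.17]
0.296 dx 0.24 dz 1.03 tot [0.69 6.2 ]
0.346 dx 0.3 dz 1.02 tot [0.98 7.22]
0.396 dx 0.35 dz 1.0 tot [1.33 8.22]
0.446 dx 0.4 dz 0.98 tot [1.72 9.2 ]
0.496 dx 0.44 dz 0.96 tot [ 2.17 10.16]
0.546 dx 0.49 dz 0.94 tot [ 2.66 11.1 ]
0.596 dx 0.54 dz 0.91 tot [ 3.2  12.01]
0.646 dx 0.58 dz 0.88 tot [ 3.78 12.89]
0.696 dx 0.63 dz 0.85 tot [ 4.41 13.75]
0.746 dx 0.67 dz 0.82 tot [ 5.07 14.57]
0.796 dx 0.71 dz 0.79 tot [ 5.78 15.35]
0.846 dx 0.75 dz 0.75 tot [ 6.53 16.1 ]
0.896 dx 0.78 dz 0.71 tot [ 7.31 16.81]
0.946 dx 0.82 dz 0.67 tot [ 8.13 17.49]
0.996 dx 0.85 dz 0.63 tot [ 8.98 18.12]
1.046 dx 0.88 dz 0.59 tot [ 9.86 18.7 ]
```

>>> arm_command --increments '[0, 0, 0, 0, -0.5, -0.05, 0.9, 0, 0, 0, 0, -0.55, -0.05, 0.9, 0, 0, 0, 0, -0.5, -0.07, 0.9, 0, 0, 0, 0, -0.55, -0.07, 0.9, 0, 0, 0, 0, -0.5, -0.1, 0.9, 0, 0, 0, 0, -0.54, -0.1, 0.9]'

```text
clock: 17.0
position: [0.4536, 0.1682, 0.2931]
ee_rot: [0.491, -0.494, -0.507, 0.507]
contact_force: [5.2, -5.5, -6.0]
width: 0.0205
```

>>> arm_command --increments '[0, 0, 0, 0, -0.5, -0.12, 0.9, 0, 0, 0, 0, -0.53, -0.12, 0.9, 0, 0, 0, 0, -0.5, -0.15, 0.9, 0, 0, 0, 0, -0.52, -0.15, 0.9, 0, 0, 0, 0, -0.5, -0.17, 0.9, 0, 0, 0, 0, -0.5, -0.18, 0.9, 0, 0, 0, 0, -0.5, -0.2, 0.9, 0, 0, 0, 0, -0.48, -0.2, 0.9]'

```text
clock: 18.0
position: [0.4667, 0.1686, 0.3331]
ee_rot: [0.491, -0.494, -0.507, 0.507]
contact_force: [4.8, -4.0, -7.1]
width: 0.0212
```

```bash
python3 - <<'E'
from h import *
from rig import manip,vision
st=manip.get_state();print(st["position"],st["contact_force"],st["moment"],st["qpos"].round(2))
im=vision.get_image("wrist")[:,:,::-1].copy();cv2.imwrite("pics/w16.png",im)
im=vision.get_image("scene")[:,:,::-1].copy()
cv2.imwrite("pics/s16.png",cv2.resize(im[110:270,170:330],None,fx=3.5,fy=3.5,interpolation=cv2.INTER_CUBIC))
E
```

```text
[0.46669965 0.16858918 0.33309616] [ 4.75451022 -4.0010012  -7.06448108] [-0.64346089 -0.56482526  0.05367207] [ 0.21  0.21  1.78 -0.    1.14 -1.39]
```

View pics/s16.png

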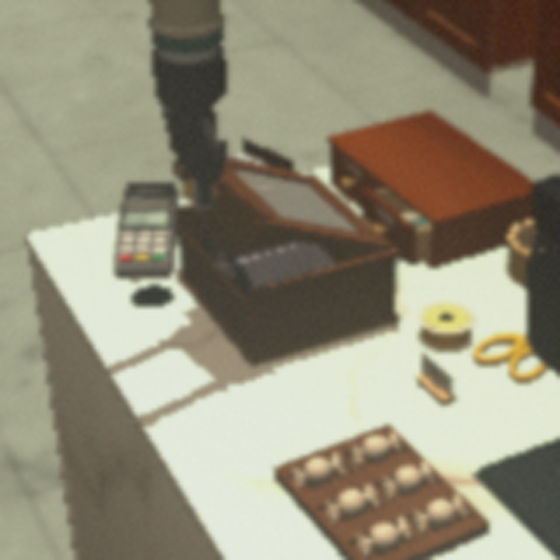

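View pics/w16.png

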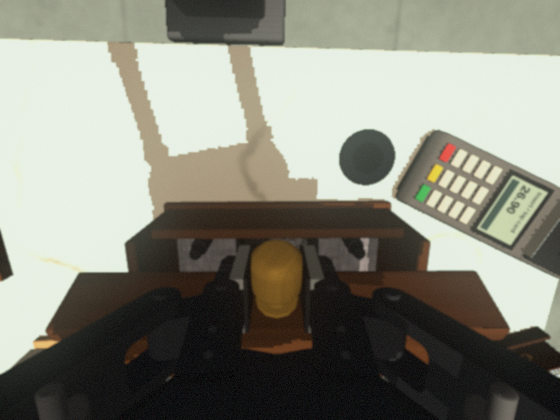

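The lid is about 0.44 rad open and still in the grip; the knob is turning between the fingers. I'll carry on along the arc.

>>> arm_command --increments '[0, 0, 0, 0, -0.48, -0.22, 0.9, 0, 0, 0, 0, -0.48, -0.22, 0.9, 0, 0, 0, 0, -0.47, -0.25, 0.9, 0, 0, 0, 0, -0.47, -0.25, 0.9, 0, 0, 0, 0, -0.46, -0.27, 0.9, 0, 0, 0, 0, -0.45, -0.27, 0.9, 0, 0, 0, 0, -0.44, -0.29, 0.9, 0, 0, 0, 0, -0.44, -0.29, 0.9]'

```text
clock: 19.1
position: [0.4871, 0.1693, 0.3693]
ee_rot: [0.492, -0.494, -0.507, 0.507]
contact_force: [6.2, -3.1, -8.1]
width: 0.0211
```

>>> arm_command --increments '[0, 0, 0, 0, -0.43, -0.31, 0.9, 0, 0, 0, 0, -0.42, -0.32, 0.9, 0, 0, 0, 0, -0.41, -0.33, 0.9, 0, 0, 0, 0, -0.41, -0.34, 0.9, 0, 0, 0, 0, -0.4, -0.35, 0.9, 0, 0, 0, 0, -0.39, -0.36, 0.9, 0, 0, 0, 0, -0.38, -0.37, 0.9, 0, 0, 0, 0, -0.37, -0.38, 0.9]'

```text
clock: 20.1
position: [0.5145, 0.1701, 0.4007]
ee_rot: [0.492, -0.494, -0.506, 0.508]
contact_force: [5.5, -2.8, -10.1]
width: 0.0206
```

>>> arm_command --increments '[0, 0, 0, 0, -0.36, -0.39, 0.9, 0, 0, 0, 0, -0.35, -0.39, 0.9, 0, 0, 0, 0, -0.34, -0.41, 0.9, 0, 0, 0, 0, -0.33, -0.41, 0.9, 0, 0, 0, 0, -0.32, -0.42, 0.9, 0, 0, 0, 0, -0.31, -0.43, 0.9, 0, 0, 0, 0, -0.3, -0.44, 0.9, 0, 0, 0, 0, 0, 0, 0.9]'

```text
clock: 21.1
position: [0.5435, 0.171, 0.4233]
ee_rot: [0.493, -0.494, -0.506, 0.507]
contact_force: [5.0, -1.6, -11.9]
width: 0.0203
```

>>> arm_command --increments '[0, 0, 0, 0, 0, 0, 0.9, 0, 0, 0, 0, 0, 0, 0.9, 0, 0, 0, 0, 0, 0, 0.9, 0, 0, 0, 0, 0, 0, 0.9]'

```text
clock: 21.6
position: [0.5433, 0.171, 0.4231]
ee_rot: [0.493, -0.494, -0.506, 0.507]
contact_force: [5.4, -2.5, -12.2]
width: 0.0203
```

```bash
python3 - <<'E'
from h import *
from rig import manip,vision
st=manip.get_state();print(st["clock"],st["position"],st["contact_force"],st["moment"],st["qd"].round(3),st["width"])
cp=vision.camera_params("wrist");np.savez("w17.npz",**cp)
im=vision.get_image("wrist")[:,:,::-1].copy();cv2.imwrite("pics/w17.png",im)
im=vision.get_image("scene")[:,:,::-1].copy();cv2.imwrite("pics/s17r.png",im)
cv2.imwrite("pics/s17.png",cv2.resize(im[110:270,170:330],None,fx=3.5,fy=3.5,interpolation=cv2.INTER_CUBIC))
im=vision.get_image("top")[:,:,::-1].copy()
cv2.imwrite("pics/t17.png",cv2.resize(im[170:290,120:440],None,fx=2.5,fy=2.5,interpolation=cv2.INTER_CUBIC))
E
```

```text
21.6 [0.54333828 0.17097567 0.42314988] [  5.42374049  -2.47208216 -12.2216687 ] [-0.30833447 -0.67859944 -0.18675267] [-0.001  0.    -0.    -0.     0.001 -0.002] 0.020283066418656126
```

View pics/s17.png

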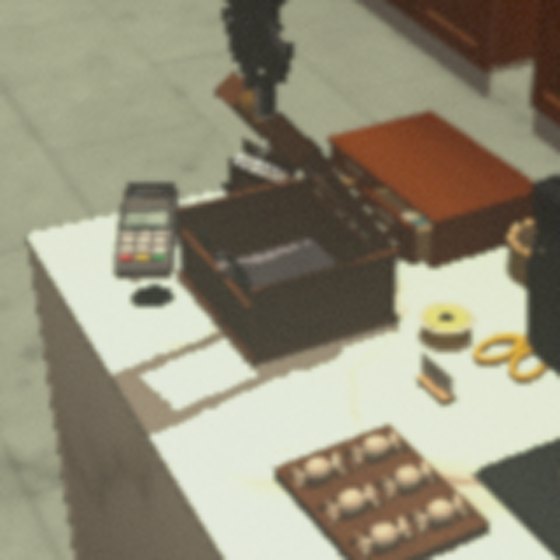

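View pics/w17.png

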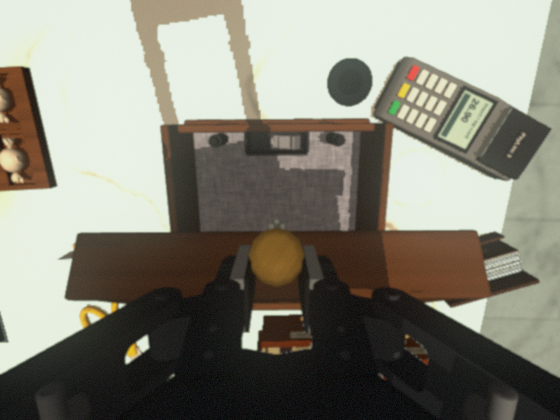

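View pics/t17.png

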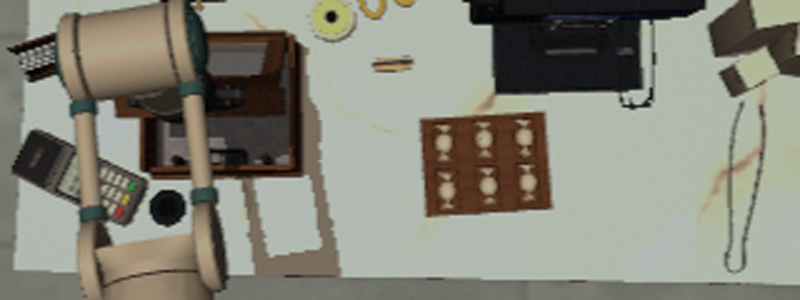

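The lid stands about 1.0 rad open and is held still. All six pralines are in their pockets, and the terminal, spool, card and tongs are at the same pixels as at the start. Handing in.

```bash
python3 -c "
from rig import ticket
print(ticket.sign_off())"
```

```text
the job is handed in; nothing more can be done
None
```

The job is handed in at about 21.8 s, with both loose pralines in the tray and the gripper holding the case lid wide open. No verdict is given at hand-in.

- **Pralines:** I laid the two in the empty near-row pockets, left (pocket 4) and right (pocket 6). The final views show all six lying lengthwise, one per pocket. On the first placing, the fingertips came down on the tray rim with about 16 N. I eased off and let that praline drop about 2.6 mm, and it looks flat in the later pictures.
- **Lid:** The tug raised the knob 20 mm with only about 4 N, well past the 7 mm a caught lid would allow. The latch had not caught, so I did not press the lid and simply lifted it.
- **Last checks:** From how far the knob moved, the lid is about 1.0 rad open. The arm is still, and the force on the tool was about 13 N. That is more than lifting alone should need, so the arm is probably pulling slightly off the lid's arc. The grip opening read about 20 mm on the 23 mm knob, so the fingers may be a little off its middle, but the knob stayed between them throughout.
- **Other things:** The price card, tongs, spool and terminal look unmoved compared with the first pictures.

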